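# Hold the UV instrument box open

### The job

While the amber hood of the UV instrument box is still shut, push the red lamp cut-off plunger on the yellow block all the way down and let it spring back up. Then raise the hood (the blue bar is its handle) to 60 degrees from shut, without throwing it right over, and finish while still holding it there in the fingers: it springs shut if let go, so do not release it. Leave the jars and bottles around it where they stand.

Things in the scene. Friction and masses are not known exactly. Their poses are not given: they have to be found in the camera images.
- uvbox: white open-topped UV instrument box, fixed to the bench, 200 (its x) by 260 (its y) by 80 mm high; origin at the centre of its underside, z up; the hood closes its top. Its +x side (away from the robot) carries the hinge, its -x side (facing the robot) has a blue strip and is the side that opens
- hood_hinge (a point): middle of the hood's hinge line, fixed on the box: in the box's frame 100 mm along +x and 80.5 mm up; the hinge line runs along the box's y
- hood (a joint): angle of the amber see-through hood (200 by 260 mm, 30 mm high shell, about 0.3 kg) about the hinge line, rad: 0 = shut, growing as its near side with the bar rises, stop at 1.75; 60 degrees = 1.047. Its weight and a weak spring close it from every angle up to 85 degrees; lifting at the bar takes about 2 N
- hood_bar (a point): middle of the blue round grip bar on the hood, 12 mm thick, 134 mm long along the box's y, on a black strut 62 mm to each side; 25 mm clear all round. With the hood shut it lies 230 mm from hood_hinge in the box's -x direction and 60 mm above it (140 mm above the bench); it turns with the hood, to about 310 mm above the bench at 60 degrees. The bar can turn between fingers that pinch it
- cutoff: yellow switch block, fixed to the bench, 85 by 85 by 50 mm high; origin at the centre of its underside, z up. It stands to the left or the right of the box
- plunger_top (a point): centre of the top of the red round plunger head (30 mm across, 12 mm thick) on the yellow block, 82 mm above the bench when up; moves with the plunger
- plunger (a joint): how far the plunger is pushed down, m: 0 = up, 0.012 = fully down on its stop; a spring returns it, about 3 N at the start and 9 N fully down
- timer: grey bench timer with a white dial and black knob, fixed, 90 by 85 by 78 mm high; origin at the centre of its underside; it stands on the side opposite the yellow block. Not used
- jar_a: loose glass culture jar with a red lid and green plantlets, 70 mm across, 95 mm high, left of the box, behind the block or timer; origin at the centre of its underside, z up. A bystander: leave it alone
- jar_b: loose glass culture jar with a white lid and green plantlets, 70 mm across, 95 mm high, right of the box, behind the block or timer; origin at the centre of its underside, z up. A bystander: leave it alone
- jar_c: loose glass culture jar with a red lid and green plantlets, 70 mm across, 95 mm high, at the far corner of the box on the left; origin at the centre of its underside, z up. A bystander: leave it alone
- jar_d: loose glass culture jar with a red lid and green plantlets, 70 mm across, 95 mm high, at the far corner of the box on the right; origin at the centre of its underside, z up. A bystander: leave it alone
- jar_e: loose glass culture jar with a white lid and green plantlets, 70 mm across, 95 mm high, between the robot and the box, a little left; origin at the centre of its underside, z up. A bystander: leave it alone
- forceps_jar: loose open glass jar with forceps standing in it, 68 mm across, 100 mm high (forceps to 170 mm), far left; origin at the centre of its underside. A bystander
- spray_bottle: loose white bottle with a blue cap, 64 mm across, 170 mm high, left; origin at the centre of its underside. A bystander
Mind the look-alikes: they are no part of the job. Of the things shaped like the cutoff, the yellow one is meant.

How it is judged (in metres and radians):
On the way, in this order (a step that is already met when the one before it is completed fails the run):
1. the plunger is pushed fully down (at least 11 of 12 mm) while the hood is shut (value of joint plunger above 0.011 m and value of joint hood below 0.05 rad), for 0.1 s.
2. the plunger is let go and springs back up while the hood is still shut (value of joint plunger below 0.002 m and value of joint hood below 0.05 rad), for 0.1 s.
At the end, for the whole second after the job is handed in: the hood stands still at 60 degrees, give or take 7, held by the fingers (contact force over 0.5 N); the plunger is back up within 2 mm; every jar and bottle is upright within 30 mm of where it stood (value of joint hood between 0.925 and 1.17 rad and contact force between the fingers and hood above 0.5 N and velocity of joint hood between -0.1 and 0.1 rad/s and value of joint plunger below 0.002 m and distance of each of jar_a, jar_b, jar_c, jar_d, jar_e, forceps_jar, spray_bottle from where it was at the start of the episode below 0.03 m and angle between each of jar_a, jar_b, jar_c, jar_d, jar_e, forceps_jar, spray_bottle's own z axis and vertical below 0.2 rad); the arm keeps its last pose, push and grip.
It fails at once if a jar or bottle is pushed more than 30 mm or tipped (distance of any of jar_a, jar_b, jar_c, jar_d, jar_e, forceps_jar, spray_bottle from where it was at the start of the episode above 0.03 m or angle between any of jar_a, jar_b, jar_c, jar_d, jar_e, forceps_jar, spray_bottle's own z axis and vertical above 0.3 rad).
It fails at once if the hood is thrown past 85 degrees (value of joint hood above 1.484 rad).
It also fails if it takes over 56 s, if anything falls off the work surface, if the arm or the gripper's body presses on something with over 40 N, if the wrist force passes 120 N, or if a joint passes its speed limit or range.

### The arm

A 7-joint arm with a two-finger parallel gripper is mounted at the origin on the work surface. World frame = base frame: x ahead of the robot, y to its left, z up, the work surface at z = 0. Lengths are in mm, angles in rad, forces in N, time in s.
With the tool pointing down it reaches from about 400 to 850 mm from the base axis. Payload 4.5 kg.
Tool frame: the origin (TCP) lies at the very end of the fingers, on their centre line; the grasp point (between the pads) lies 19 mm behind it; z points along the fingers, x is the direction in which the jaws open and shut, and the axes are right-handed (so a half turn about z gives the same grasp; the last joint's range is limited). The gripper opens to 88 mm and grips with 3 to 60 N. Pads are 18 mm wide; open, the fingers measure 123 mm over their backs; the gripper's body (75 mm by 187 mm) begins 45 mm behind the grasp point.
Start: joints at [0.034, 0.689, -0.195, 1.565, 0.157, 0.902, -0.215], TCP at [625.023, 0.026, 238.743] pointing down, gripper open.
Joint ranges: [-3.01, 3.01], [-0.46, 2.08], [-1.47, 1.51], [0.13, 2.56], [-1, 4.14], [0.04, 2.09], [-2.66, 2.66]. Speed limits (rad/s): [2.57, 2.57, 3.14, 3.14, 3.14, 3.14, 3.14].

### API

Orientations are given as a 3x3 rotation matrix whose columns are the frame's x, y, z axes.
In Python, from plant import manip gives the robot as it stands.
- The arm moves only by the tool apply_moves, never from a script. Its argument "targets" is a list of rows, each a list of 3 entries, a list of its own where there are three numbers: the shift along the tool's x, y, z in cm, then the turn, a rotation vector about the tool's x, y, z in degrees, then the gripper's target within -1 to 1 (shut at 1, half-way at 0, fully open at -1). In form: [[[x, y, z], [ax, ay, az], hand], ...]. A call has 1 to 10 rows; each row is the pose to reach, as a shift and turn from the pose measured when the call began, along the tool's axes at that moment; what a row does not reach only later rows make up. A row lasts 1/8 s, in which the tool goes at most 62.5 mm and 10.7 degrees, less where a joint would pass 70% of its speed; a pose out of reach is approached as far as the arm can. A call with a gripper value outside its range is refused whole. The fingers move at their own pace and stop on an object; "squeeze" is the grip in N (left out, the last holds). Time passes only in rows, so rows that repeat a pose let the fingers close. It gives the time, the measured TCP pose, the force and the opening at its end, in the units of the state.
- manip.state(): the state, without advancing time (a new reading comes with each control period).
- manip.get_image(name): name is "scene" or "side" or "wrist"; returns (picture, depth): 420x560x3 uint8, red, green, blue; 420x560 float32, mm along the optical axis (not along the pixel's ray), 0 where there is no reading.
- manip.camera_info(name): a dict with "intrinsics" (3x3 intrinsics, pixels), "D" ([k1, k2, p1, p2, k3] as OpenCV has them; the pictures are not rectified), "R" (3x3) and "t" (3): a world point X has camera coordinates R X + t; the wrist camera has in their place "tool_from_camera" (4x4, takes a point from camera to tool coordinates, whose origin is the TCP and whose axes are the tool frame's). Camera axes: x right, y down, z forward; pixel columns grow to the right and rows downward; lengths in mm; the calibration is good to about 2 mm. A picture is of the moment at which its call begins: read the wrist's pose just before it. camera_info takes no time and is no camera call.
- manip.hand_in(): hands the job in, once; it reports no verdict.
The state is a dict: "time": time; "joints": joint angles; "dq": joint speeds; "tau": joint torques, N m; "ee_pos": TCP position; "tcp_rot": TCP orientation; "ft_force": force on the tool from outside, world axes, zero at the start; "ft_torque": the same for the moment, N m; "gripper_width": finger opening in mm.
Only numpy, scipy, OpenCV 4.12 (cv2) and the standard library are available. Lean on these libraries where they do the work, as an engineer would, in place of code of your own. Each camera call takes 0.05 s, during which the arm holds its last target.

## Working session

There is one attempt and no reset: what is moved stays moved. The work goes in short steps, Python scripts to look and compute and a tool call to move; the robot and the scene stay as the last step left them, time stands still between calls to the robot, and variables do not carry over. Pictures are saved under pics/ and viewed, and the job is handed in when it is done.

Besides the shell and the picture viewer there is one more tool, called after "Call:" by a JSON object that holds its "name" and its "arguments". apply_moves: Moves the arm, as the interface text tells. Its arguments: {"type":"object","properties":{"targets":{"type":"array","items":{"type":"array"}},"squeeze":{"type":"number"}},"required":["targets"]}

```bash
ls; mkdir -p pics
cat > h.py <<'E'
import numpy as np,cv2,pickle
from plant import manip
def grab(n,tag):
    s=manip.state(); im,d=manip.get_image(n); ci=manip.camera_info(n)
    pickle.dump((s,im,d,ci),open(f'pics/{tag}.pkl','wb'))
    cv2.imwrite(f'pics/{tag}.png',im[:,:,::-1]); return s,im,d,ci
def load(tag): return pickle.load(open(f'pics/{tag}.pkl','rb'))
def ext(s,ci):
    if 'R' in ci: R=np.array(ci['R']);t=np.array(ci['t']);return R.T,-R.T@t
    T=np.array(ci['tool_from_camera']);R=np.array(s['tcp_rot']);return R@T[:3,:3],R@T[:3,3]+np.array(s['ee_pos'])
def rays(s,ci,uv):
    A,c=ext(s,ci); p=cv2.undistortPoints(np.array(uv,float).reshape(-1,1,2),np.array(ci['intrinsics']),np.array(ci['D'],float)).reshape(-1,2)
    return c,np.c_[p,np.ones(len(p))]@A.T
def onplane(s,ci,uv,z):
    c,r=rays(s,ci,uv); return c+r*((z-c[2])/r[:,2])[:,None]
def bydepth(s,ci,d,uv):
    c,r=rays(s,ci,uv); uv=np.array(uv,int).reshape(-1,2); return c+r*d[uv[:,1],uv[:,0]][:,None]
E
python3 - <<'E'
from h import *
for n in ['scene','side','wrist']:
    s,im,d,ci=grab(n,n+'0'); print(n,ext(s,ci)[1].round(),(d>0).mean())
print(s)
E
```

```text
pics
scene [968. 937. 863.] 0.9958035714285715
side [ 242. -809. 1213.] 0.996016156462585
wrist [625.  68. 383.] 0.9606845238095238
{'time': 0.1, 'joints': array([ 0.03380762,  0.6898906 , -0.19451362,  1.56619039,  0.15729994,
        0.90248151, -0.21507922]), 'dq': array([-0.00166474, -0.00083204,  0.00149554, -0.00211846, -0.00019019,
        0.00074538, -0.0014563 ]), 'tau': array([-3.08775299e-03, -5.28501892e+01, -1.27141513e+00, -1.53837240e+01,
       -5.25604945e-02,  1.96265515e-03,  5.71585565e-05]), 'ee_pos': array([ 6.24463868e+02, -4.94711369e-02,  2.38009223e+02]), 'tcp_rot': array([[ 9.99998755e-01,  7.84232342e-05, -1.57588583e-03],
       [ 7.82407627e-05, -9.99999990e-01, -1.15851142e-04],
       [-1.57589490e-03,  1.15727700e-04, -9.99998752e-01]]), 'ft_force': array([ 0.71893092,  0.62497785, -0.2534138 ]), 'ft_torque': array([-0.02644358, -0.00835974, -0.00912408]), 'gripper_width': 88.05312547765475}
```

View pics/scene0.png

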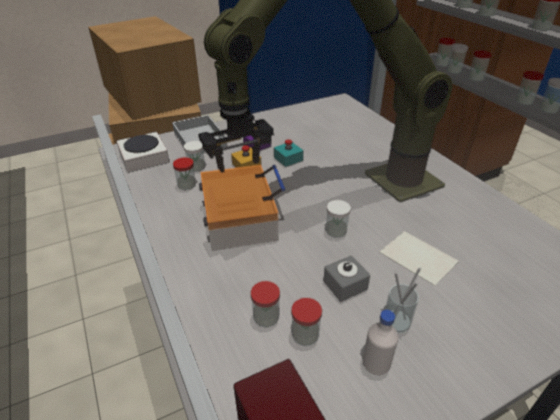

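View pics/side0.png

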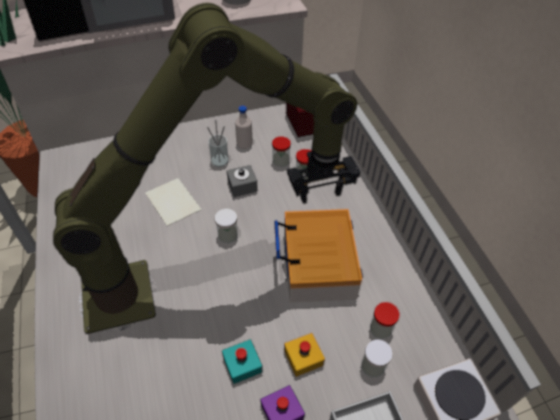

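View pics/wrist0.png

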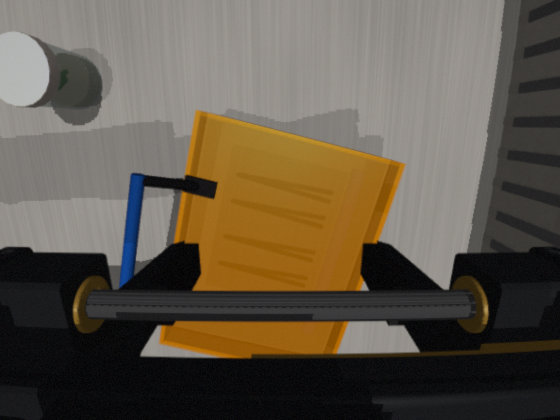

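The side view shows three plunger look-alikes: teal (242,360), yellow (304,352) and purple (283,405). I choose the yellow one. The blue bar is at about (279,243), and white-lidded jar_e is at (227,222). Next I'll crop in close and measure.

Run:
```python
from h import *
s,im,d,ci=load('side0')
cv2.imwrite('pics/crop1.png',cv2.resize(im[200:420,210:420,::-1],None,fx=2.7,fy=2.7,interpolation=cv2.INTER_CUBIC))
hsv=cv2.cvtColor(im,cv2.COLOR_RGB2HSV)
def comps(mask,minA=30):
    n,l,st,ce=cv2.connectedComponentsWithStats(mask.astype(np.uint8))
    return [(ce[i],st[i],l==i) for i in range(1,n) if st[i,4]>=minA]
red=((hsv[...,0]<6)|(hsv[...,0]>174))&(hsv[...,1]>150)&(hsv[...,2]>90)
for c,st,m in comps(red):
    print('red',c.round(1),st,'z82',onplane(s,ci,c,82).round(1),'z95',onplane(s,ci,c,95).round(1),'dep',bydepth(s,ci,d,c).round())
yel=(hsv[...,0]>17)&(hsv[...,0]<30)&(hsv[...,1]>150)&(hsv[...,2]>120)
for c,st,m in comps(yel,200):
    P=bydepth(s,ci,d,np.argwhere(m)[:,::-1]); q=P[abs(P[:,2]-50)<6]
    print('yel',c.round(1),st,len(q)); 
    if len(q)>20: print(q.mean(0).round(1),cv2.minAreaRect(q[:,:2].astype(np.float32)))
for name in['side0','scene0']:
    s,im,d,ci=load(name);hsv=cv2.cvtColor(im,cv2.COLOR_RGB2HSV)
    blu=(hsv[...,0]>105)&(hsv[...,0]<128)&(hsv[...,1]>130)&(hsv[...,2]>50)
    for c,st,m in comps(blu,25):
        uv=np.argwhere(m)[:,::-1]
        P=onplane(s,ci,uv,140); D=bydepth(s,ci,d,uv)
        print(name,'blue',c.round(1),st,cv2.minAreaRect(P[:,:2].astype(np.float32)),'dep',np.median(D,0).round())
s,im,d,ci=load('side0')
print('jar_e lid',onplane(s,ci,[227,217],95))
```

```text
red [280.9 143. ] [273 137  17  13 179] z82 [[642.1 418.2  82. ]] z95 [[637.5 404.1  95. ]] dep [[639. 407.  92.]]
red [302.5 155.7] [297 150  13  13 125] z82 [[695.2 332.   82. ]] z95 [[690.  318.8  95. ]] dep [[692. 323.  90.]]
red [386.3 313.6] [375 303  24  22 428] z82 [[ 710.3 -322.4   82. ]] z95 [[ 704.9 -328.    95. ]] dep [[ 705. -328.   95.]]
red [304.5 346.5] [301 342   8  10  68] z82 [[ 467.1 -345.7   82. ]] z95 [[ 464.6 -351.    95. ]] dep [[ 467. -346.   84.]]
red [240.9 353.5] [237 349   9  10  76] z82 [[ 306.3 -316.6   82. ]] z95 [[ 305.5 -322.3   95. ]] dep [[ 306. -317.   83.]]
red [282.4 402.8] [278 397  10  12  94] z82 [[ 369.1 -467.8   82. ]] z95 [[ 367.6 -471.7   95. ]] dep [[ 370. -467.   78.]]
yel [303.6 352.6] [285 334  39  37 731] 711
[ 465.8 -347.6   49.4] ((467.5123291015625, -343.85125732421875), (81.51585388183594, 81.55032348632812), 5.051036357879639)
side0 blue [242.  108.7] [239 106   7   7  40] ((540.1915283203125, 578.3912353515625), (36.887577056884766, 22.349842071533203), 75.65239715576172) dep [533. 543. 168.]
side0 blue [276.8 239.2] [275 222  
[... 173 characters left out ...]
19  111 7737] ((-337.661376953125, -1206.771240234375), (1952.458740234375, 597.601318359375), 57.30647277832031) dep [ -337. -1273.    13.]
scene0 blue [550.9  70. ] [538  49  22  46 396] ((-1093.4127197265625, -254.749755859375), (709.4013671875, 62.187171936035156), 31.359193801879883) dep [-2276.  -958.  -276.]
scene0 blue [278.8 178.7] [275 169   9  20  33] ((490.17852783203125, -23.78980255126953), (105.05890655517578, 4.661196231842041), 75.97265625) dep [495. -13. 143.]
scene0 blue [387.3 315.6] [381 310  13  12 112] ((518.460205078125, 535.7789306640625), (26.253963470458984, 26.181640625), 28.334978103637695) dep [537. 552. 170.]
jar_e lid [[374.92512303 122.64378714  95.        ]]
```

View pics/crop1.png

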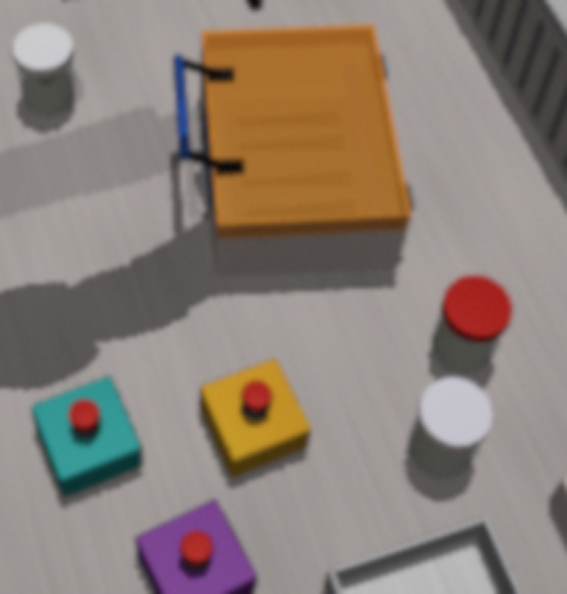

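Call:
{"name": "apply_moves", "arguments": {"targets": [[[-3,6,0],[0,0,0],1],[[-6,12,0],[0,0,0],1],[[-9,18,1],[0,0,0],1],[[-12,24,2],[0,0,0],1],[[-14,30,4],[0,0,0],1],[[-15.8,34.5,6],[0,0,0],1],[[-15.8,34.5,6],[0,0,0],1],[[-15.8,34.5,6],[0,0,0],1],[[-15.8,34.5,6],[0,0,0],1]]}}

```text
time: 1.27
ee_pos: [468.1, -342.9, 178.9]
tcp_rot: [[1.0, 0.003, 0.0], [0.003, -1.0, 0.001], [0.0, -0.001, -1.0]]
ft_force: [0.4, 0.9, -0.1]
gripper_width: 1.4
```

Run:
```python
from h import *
for n in ['wrist','side','scene']:
    s,im,d,ci=grab(n,n+'1')
print(s['ee_pos'],s['tcp_rot'].round(3),s['gripper_width'])
```

```text
[ 468.04408901 -343.00352556  178.97578072] [[ 1.     0.004  0.   ]
 [ 0.004 -1.     0.   ]
 [ 0.    -0.    -1.   ]] 0.41791803015596524
```

View pics/wrist1.png

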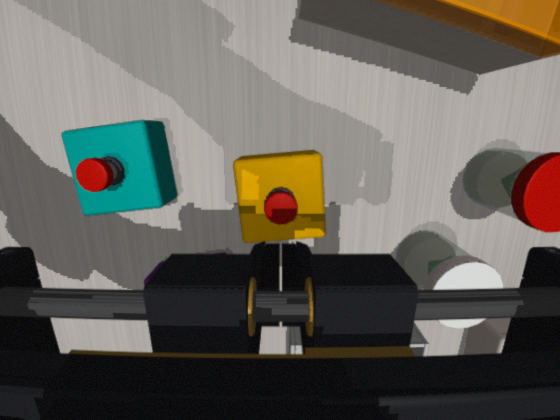

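View pics/scene1.png

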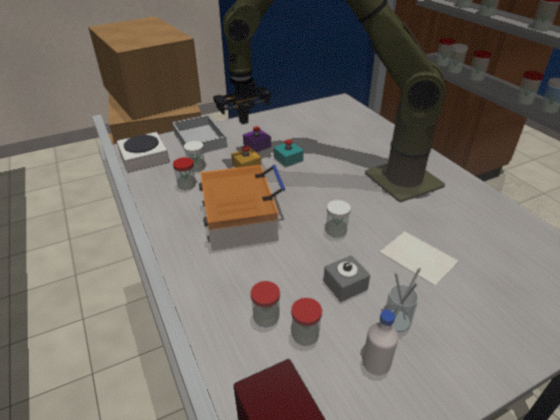

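The wrist view shows the red plunger on the yellow block at about (281,207), teal at (95,174), and the closed fingertips below at (281,240). The scene view shows the bar clear at about (278,178). Next I'll compute both points.

Run:
```python
from h import *
s,im,d,ci=load('wrist1');hsv=cv2.cvtColor(im,cv2.COLOR_RGB2HSV)
red=((hsv[...,0]<6)|(hsv[...,0]>174))&(hsv[...,1]>150)&(hsv[...,2]>90)
n,l,st,ce=cv2.connectedComponentsWithStats(red.astype(np.uint8))
for i in range(1,n):
    if st[i,4]>200:
        P=bydepth(s,ci,d,np.argwhere(l==i)[:,::-1]);q=P[P[:,2]>np.percentile(P[:,2],60)-3]
        print(ce[i],st[i],onplane(s,ci,ce[i],82).round(1),q.mean(0).round(1), q.max(0).round(),q.min(0).round())
for name in['side1','scene1']:
    s,im,d,ci=load(name);hsv=cv2.cvtColor(im,cv2.COLOR_RGB2HSV)
    blu=((hsv[...,0]>105)&(hsv[...,0]<130)&(hsv[...,1]>90)&(hsv[...,2]>35)).astype(np.uint8)
    n,l,st,ce=cv2.connectedComponentsWithStats(blu)
    for i in range(1,n):
        if st[i,4]>25 and st[i,4]<300:
            uv=np.argwhere(l==i)[:,::-1];P=onplane(s,ci,uv,140)
            print(name,ce[i].round(),st[i],cv2.minAreaRect(P[:,:2].astype(np.float32)))
    # hood amber outline
    am=((hsv[...,0]>8)&(hsv[...,0]<17)&(hsv[...,1]>150)&(hsv[...,2]>90)).astype(np.uint8)
    n,l,st,ce=cv2.connectedComponentsWithStats(am); 
    for i in range(1,n):
        if 2000<st[i,4]<20000:
            P=bydepth(s,ci,d,np.argwhere(l==i)[:,::-1]);q=P[abs(P[:,2]-110)<5]
            print('amber',st[i],len(q),len(q) and cv2.minAreaRect(q[:,:2].astype(np.float32)))
```

```text
[543.80314607 196.46876404] [ 523  155   37   77 2225] [[ 702.6 -328.8   82. ]] [ 690.6 -326.2   94.6] [ 715. -275.  324.] [ 469. -358.   91.]
[ 91.69501823 174.72417983] [ 76 159  32  33 823] [[ 308.1 -311.1   82. ]] [ 307.9 -311.2   81.8] [ 469. -275.  324.] [ 292. -326.   79.]
[279.11273486 202.54279749] [265 192  32  25 479] [[ 467.5 -335.2   82. ]] [ 467.5 -335.5   81.3] [ 482. -275.  324.] [ 455. -348.   78.]
side1 [242. 108.] [238 105   9   8  51] ((540.9655151367188, 581.3016357421875), (42.568443298339844, 29.99098014831543), 73.3298568725586)
side1 [278. 252.] [276 246   5  12  45] ((477.7344665527344, -78.48003387451172), (37.85979461669922, 11.146702766418457), 73.02517700195312)
scene1 [225.   8.] [219   0  16  28 149] ((-101.96859741210938, -2006.061279296875), (745.569091796875, 111.84632873535156), 68.08778381347656)
scene1 [227.  66.] [222  29  13  65 226] ((222.83746337890625, -1159.1728515625), (981.6326293945312, 31.38469123840332), 71.31593322753906)
scene1 [233. 113.] [229 109   9   8  58] ((442.7087707519531, -513.0667724609375), (63.41682434082031, 31.04224395751953), 68.5997314453125)
scene1 [278. 177.] [273 165  11  25  72] ((487.6797180175781, -32.800201416015625), (134.93435668945312, 9.280122756958008), 76.3982162475586)
scene1 [387. 316.] [381 310  14  15 160] ((520.0911254882812, 538.11083984375), (36.66938400268555, 26.66654396057129), 51.28085708618164)
amber [ 202  164   75   60 3266] 3164 ((615.448486328125, -62.79266357421875), (266.5126953125, 197.68260192871094), 76.0677490234375)
```

Call:
{"name": "apply_moves", "arguments": {"targets": [[[0,0,4],[0,0,0],1],[[0,0.1,8],[0,0,0],1],[[0,0.1,9.2],[0,0,0],1],[[0,0.1,10],[0,0,0],1],[[0,0.1,10.6],[0,0,0],1],[[0,0.1,10.9],[0,0,0],1],[[0,0.1,10.9],[0,0,0],1]]}}

```text
time: 2.3
ee_pos: [468.1, -343.6, 71.5]
tcp_rot: [[1.0, 0.004, 0.0], [0.004, -1.0, 0.001], [0.0, -0.001, -1.0]]
ft_force: [-3.2, 2.9, 8.4]
gripper_width: 0.6
```

Call:
{"name": "apply_moves", "arguments": {"targets": [[[0,0,0.3],[0,0,0],1],[[0,0,0.6],[0,0,0],1],[[0,0,0.6],[0,0,0],1],[[0,0,0.6],[0,0,0],1]]}}

```text
time: 2.8
ee_pos: [468.2, -343.6, 70.2]
tcp_rot: [[1.0, 0.004, 0.001], [0.004, -1.0, -0.001], [0.001, 0.001, -1.0]]
ft_force: [-8.5, 5.2, 32.2]
gripper_width: 0.1
```

Run:
```python
from h import *
s,im,d,ci=grab('side','side2')
print(s['ee_pos'],s['ft_force'])
cv2.imwrite('pics/crop2.png',cv2.resize(im[280:420,230:400,::-1],None,fx=4,fy=4))
```

```text
[ 468.15191348 -343.62605162   70.20868656] [-8.46488681  5.19846504 32.19181282]
```

View pics/crop2.png

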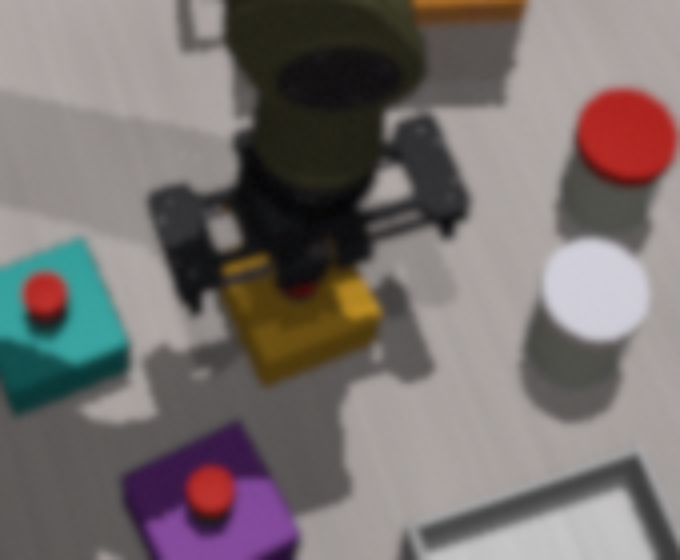

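At 32 N the plunger is on its stop, well over the 9 N spring. Now I'll release it and move over to the bar.

Call:
{"name": "apply_moves", "arguments": {"targets": [[[0,0,-1],[0,0,0],1],[[0,0,-2.5],[0,0,0],1],[[0,0,-4],[0,0,0],1],[[0,0,-7],[0,0,0],1],[[0,0,-11],[0,0,0],1],[[0,0,-14],[0,0,0],1],[[0,0,-14],[0,0,0],1]]}}

```text
time: 3.72
ee_pos: [469.6, -344.5, 213.1]
tcp_rot: [[1.0, 0.003, 0.007], [0.003, -1.0, -0.005], [0.007, 0.005, -1.0]]
ft_force: [-0.3, -0.7, -0.4]
gripper_width: 0.6
```

Call:
{"name": "apply_moves", "arguments": {"targets": [[[0,-5,0],[0,0,3],0],[[0.5,-10,0],[0,0,6],0],[[1,-15,0],[0,0,9],0],[[1.5,-20,0],[0,0,12],0],[[2,-25,0],[0,0,14],0],[[2,-31,0],[0,0,14],0],[[2,-31,0],[0,0,14],0],[[2,-31,0],[0,0,14],0]]}}

```text
time: 4.72
ee_pos: [488.2, -34.8, 211.3]
tcp_rot: [[0.971, -0.238, 0.005], [-0.238, -0.971, -0.005], [0.006, 0.004, -1.0]]
ft_force: [0.4, -0.5, 0.5]
gripper_width: 43.9
```

Run:
```python
from h import *
for n in ['wrist','side','scene']:
    s,im,d,ci=grab(n,n+'3')
print(s['ee_pos'],s['tcp_rot'].round(3),s['gripper_width'])
s,im,d,ci=load('side3');cv2.imwrite('pics/crop3.png',cv2.resize(im[180:400,210:410,::-1],None,fx=2.7,fy=2.7))
s,im,d,ci=load('wrist3')
A,c=ext(s,ci)
K=np.array(ci['intrinsics'])
for p in [(487.5,-33.5,140),(467.5,-343.6,82)]:
    print(cv2.projectPoints((A.T@(np.array(p)-c)).reshape(1,1,3),np.zeros(3),np.zeros(3),K,np.array(ci['D'],float))[0].round())
```

```text
[488.32963514 -36.23882331 211.43837638] [[ 0.97  -0.242  0.006]
 [-0.242 -0.97  -0.006]
 [ 0.007  0.004 -1.   ]] 44.15702752537945
[[[278. 218.]]]
[[[321. 431.]]]
```

View pics/wrist3.png

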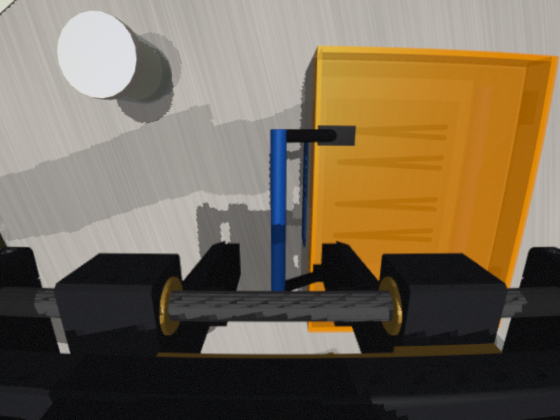

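View pics/crop3.png

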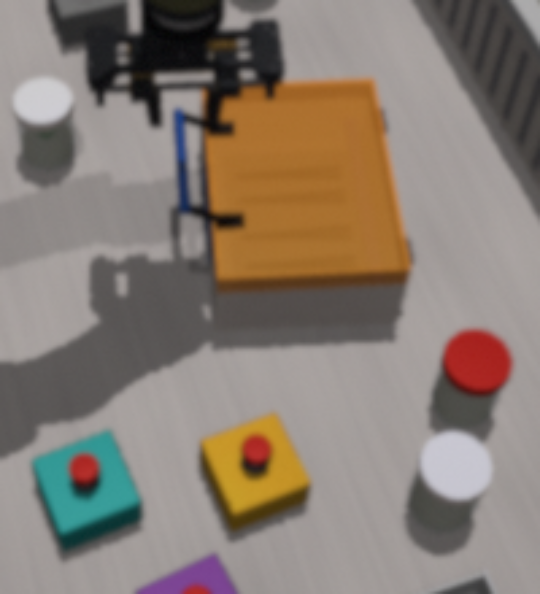

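The plunger is up again, with the red head at crop (257,450). In the wrist view the bar is vertical at column 279, central between the fingers. Descending.

Call:
{"name": "apply_moves", "arguments": {"targets": [[[0,0,3],[0,0,0],0],[[0,0,6],[0,0,0],0],[[0,0,7.5],[0,0,0],0],[[0,0,8.7],[0,0,0],0],[[0,0,8.8],[0,0,0],0],[[0,0,8.8],[0,0,0],0]]}}

```text
time: 5.62
ee_pos: [489.2, -37.1, 123.9]
tcp_rot: [[0.97, -0.243, 0.007], [-0.242, -0.97, -0.005], [0.008, 0.004, -1.0]]
ft_force: [0.0, -0.5, -0.4]
gripper_width: 44.0
```

Run:
```python
from h import *
for n in ['wrist','side']:
    s,im,d,ci=grab(n,n+'4')
print(s['ee_pos'],s['ft_force'],s['gripper_width'])
a=load('wrist4')[1]; b=cv2.resize(im[160:330,210:400],(470,420)); cv2.imwrite('pics/c4.png',cv2.resize(np.hstack([a[:,80:410],b]),(800,420))[...,::-1])
```

```text
[489.2846592  -37.00924269 124.03617678] [ 0.05674951  0.67319819 -0.49374748] 44.136523404606166
```

View pics/c4.png

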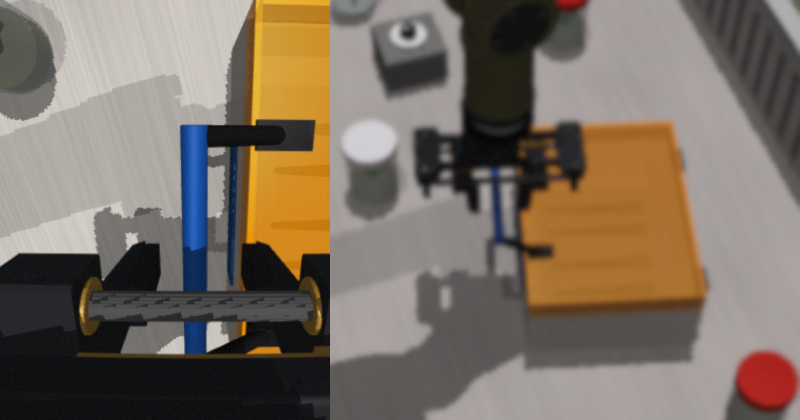

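The bar is between the fingers. I'll lower 3 mm more and close.

Call:
{"name": "apply_moves", "arguments": {"targets": [[[-0.1,0,0.3],[0,0,0],0.2],[[-0.1,0,0.3],[0,0,0],0.6],[[-0.1,0,0.3],[0,0,0],1],[[-0.1,0,0.3],[0,0,0],1],[[-0.1,0,0.3],[0,0,0],1],[[-0.1,0,0.3],[0,0,0],1]], "squeeze": 25}}

```text
time: 6.48
ee_pos: [486.5, -36.3, 120.8]
tcp_rot: [[0.97, -0.242, 0.004], [-0.242, -0.97, -0.005], [0.005, 0.004, -1.0]]
ft_force: [-4.9, 2.9, 2.0]
gripper_width: 10.8
```

Call:
{"name": "apply_moves", "arguments": {"targets": [[[0.2,0,-1],[0,0,0],1],[[0.6,0,-2],[0,0,0],1],[[1,0,-3],[0,0,0],1],[[1.4,0,-3.9],[0,0,0],1],[[1.9,0,-4.8],[0,0,0],1],[[2.3,0,-5.8],[0,0,0],1],[[2.9,0,-6.7],[0,0,0],1],[[3.4,0,-7.5],[0,0,0],1],[[3.4,0,-7.5],[0,0,0],1]]}}

```text
time: 7.6
ee_pos: [521.0, -44.8, 196.7]
tcp_rot: [[0.97, -0.242, 0.007], [-0.242, -0.97, -0.006], [0.008, 0.004, -1.0]]
ft_force: [4.3, -3.3, -7.4]
gripper_width: 10.4
```

Run:
```python
from h import *
s,im,d,ci=grab('side','side5');s,im2,d,ci=grab('wrist','wrist5')
print(s['ee_pos'],s['ft_force'],s['gripper_width'])
b=cv2.resize(im[140:330,210:400],(420,420)); cv2.imwrite('pics/c5.png',np.hstack([im2[:,80:460],b])[...,::-1])
```

```text
[520.73596187 -44.73137583 196.29482221] [ 5.04771724 -2.44689316 -5.56483936] 10.056552864571142
```

View pics/c5.png

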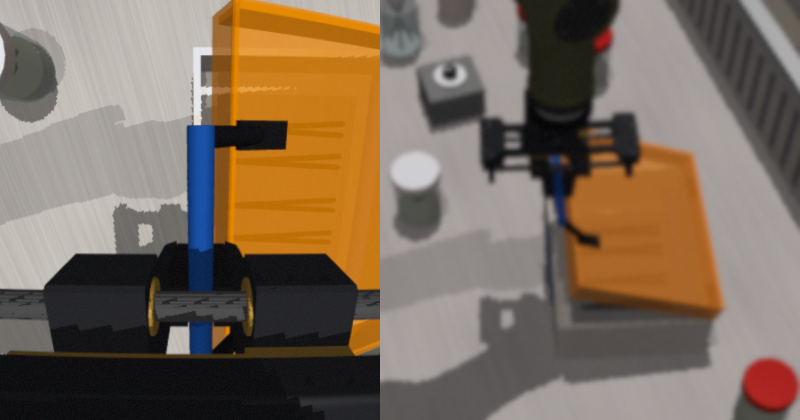

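The hood is up about 20°, still gripped, and forces are small. Continuing along the arc.

Call:
{"name": "apply_moves", "arguments": {"targets": [[[0.6,0,-0.9],[0,0,0],1],[[1.3,0,-1.7],[0,0,0],1],[[2.6,0,-3.2],[0,0,0],1],[[4.2,0,-4.6],[0,0,0],1],[[5.8,0,-5.9],[0,0,0],1],[[7.5,0,-7],[0,0,0],1],[[8.4,0,-7.5],[0,0,0],1],[[9.4,0,-8],[0,0,0],1],[[9.4,0,-8],[0,0,0],1]]}}

```text
time: 8.82
ee_pos: [610.7, -67.3, 273.4]
tcp_rot: [[0.97, -0.242, 0.002], [-0.242, -0.97, -0.006], [0.003, 0.005, -1.0]]
ft_force: [7.4, -2.0, -21.4]
gripper_width: 9.9
```

Run:
```python
from h import *
s,im,d,ci=grab('side','side6');s,im2,d2,ci2=grab('wrist','wrist6')
print(s['ee_pos'],s['ft_force'],s['gripper_width'])
b=cv2.resize(im[140:330,210:400],(420,420)); cv2.imwrite('pics/c6.png',np.hstack([im2[:,80:460],b])[...,::-1])
R=s['tcp_rot'];g=s['ee_pos']-19*R[:,2]; print('grasp',g)
ax=np.array([.970,-.242,0]);h=np.array([487.5,-36,0]) # bar at shut
h=np.array([710.6,-91.7,80.5]); v=g-h; print('theta',np.degrees(np.arctan2(v[2],-v@ax))-14.62, np.hypot(v[2],v@ax))
```

```text
[610.26174642 -67.21462091 273.19359942] [  8.1456632   -2.31937196 -20.87169727] 9.641270582774006
grasp [610.23440063 -67.10810162 292.19328115]
theta 49.36772254495832 235.55497920115303
```

View pics/c6.png

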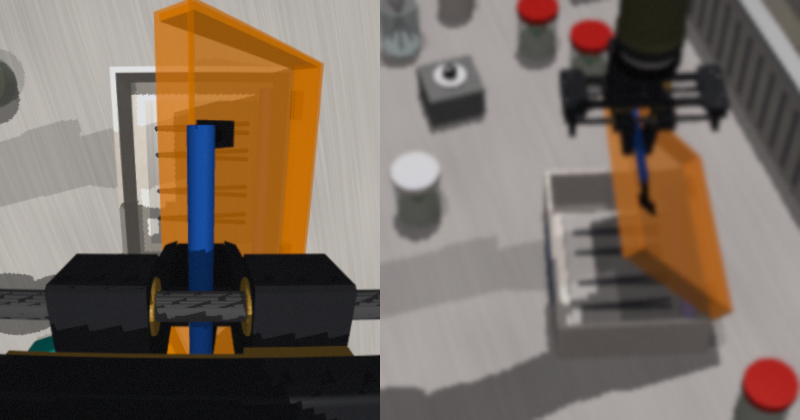

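Call:
{"name": "apply_moves", "arguments": {"targets": [[[0.9,0,-0.3],[0,0,0],1],[[1.8,0,-0.6],[0,0,0],1],[[2.7,0,-0.9],[0,0,0],1],[[3.5,0,-1.1],[0,0,0],1],[[3.9,0,-1.2],[0,0,0],1],[[3.9,0,-1.2],[0,0,0],1],[[3.9,0,-1.2],[0,0,0],1]]}}

```text
time: 9.8
ee_pos: [648.8, -76.8, 286.6]
tcp_rot: [[0.97, -0.242, 0.003], [-0.242, -0.97, -0.006], [0.005, 0.005, -1.0]]
ft_force: [-3.3, -1.2, 5.2]
gripper_width: 9.5
```

Run:
```python
from h import *
s,im,d,ci=grab('side','side7');s,im3,d3,ci3=grab('scene','scene7');s,im2,d2,ci2=grab('wrist','wrist7')
print(s['ee_pos'],s['ft_force'],s['gripper_width'])
b=cv2.resize(im[140:330,210:400],(420,420)); cv2.imwrite('pics/c7.png',np.hstack([im2[:,80:460],b])[...,::-1])
R=s['tcp_rot'];g=s['ee_pos']-19*R[:,2]; print('grasp',g)
ax=np.array([.970,-.242,0])
h=np.array([710.6,-91.7,80.5]); v=g-h; print('theta',np.degrees(np.arctan2(v[2],-v@ax))-14.62, np.hypot(v[2],v@ax))
# independent: plane fit to amber depth points
for nm in ['side7','scene7','wrist7']:
    s,im,d,ci=load(nm);hsv=cv2.cvtColor(im,cv2.COLOR_RGB2HSV)
    m=(hsv[...,0]>8)&(hsv[...,0]<18)&(hsv[...,1]>130)&(hsv[...,2]>70)&(d>0)
    P=bydepth(s,ci,d,np.argwhere(m)[:,::-1]); P=P[(np.linalg.norm(P[:,:2]-[670,-80],axis=1)<200)&(P[:,2]>85)&(P[:,2]<380)]
    rng=np.random.default_rng(0);best=0
    for _ in range(500):
        q=P[rng.choice(len(P),3,False)];n=np.cross(q[1]-q[0],q[2]-q[0]);n/=np.linalg.norm(n)+1e-9
        i=abs((P-q[0])@n)<2.5
        if i.sum()>best:best=i.sum();I=i
    c=P[I].mean(0);n=np.linalg.svd(P[I]-c)[2][2];n*=np.sign(n[2])
    print(nm,len(P),best,'normal',n.round(3),'tilt',np.degrees(np.arctan2(n@ax,n[2])))
```

```text
[648.74525    -76.77814697 286.58989825] [-3.01335221 -1.57783257  4.8720843 ] 9.3812040709947
grasp [648.68272264 -76.66604276 305.58946464]
theta 59.5790388307264 233.9288338930878
side7 2061 1056 normal [ 0.838 -0.207  0.506] tilt 59.60293721218319
scene7 2485 1661 normal [ 0.84  -0.208  0.501] tilt 59.914542232822605
wrist7 28808 19493 normal [ 0.838 -0.209  0.504] tilt 59.744009407217064
```

View pics/c7.png

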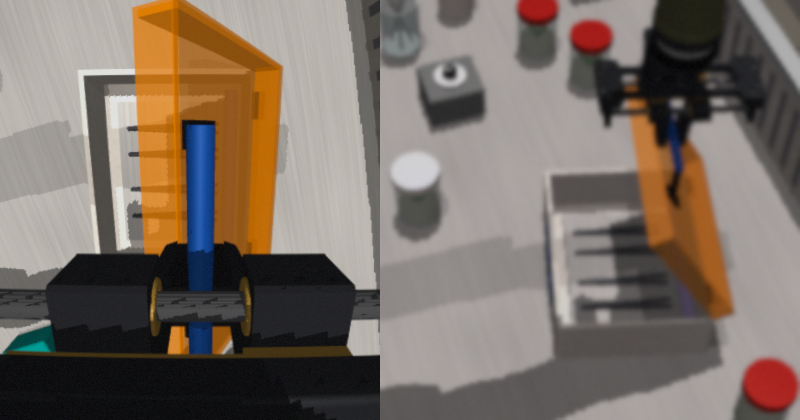

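View pics/scene7.png

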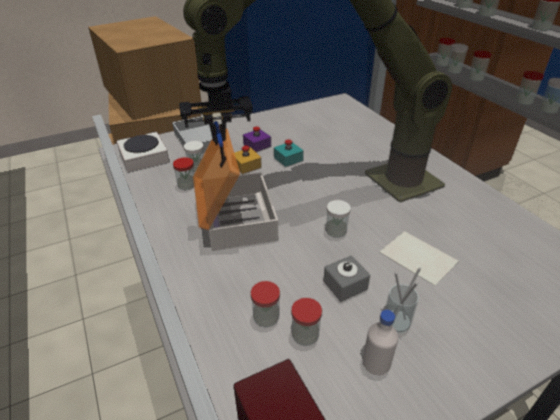

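All three depth plane fits put the hood at 59.6–59.9°, the jars have not moved, and the bar is still held. One settling hold, then I'll hand in.

Call:
{"name": "apply_moves", "arguments": {"targets": [[[0,0,0],[0,0,0],1],[[0,0,0],[0,0,0],1],[[0,0,0],[0,0,0],1],[[0,0,0],[0,0,0],1],[[0,0,0],[0,0,0],1],[[0,0,0],[0,0,0],1]], "squeeze": 25}}

```text
time: 10.7
ee_pos: [648.8, -76.8, 286.7]
tcp_rot: [[0.97, -0.242, 0.003], [-0.242, -0.97, -0.006], [0.005, 0.005, -1.0]]
ft_force: [-2.0, -1.6, 2.3]
gripper_width: 9.5
```

Run:
```python
from h import *
ax=np.array([.970,-.242,0])
s,im,d,ci=grab('wrist','wrist8')
print(s['time'],s['ee_pos'],s['ft_force'],s['gripper_width'],abs(s['dq']).max())
hsv=cv2.cvtColor(im,cv2.COLOR_RGB2HSV)
print('bar still in view px diff',np.abs(im.astype(int)-load('wrist7')[1]).mean())
a,b=load('side0')[1],grab('side','side8')[1]
cv2.imwrite('pics/c8.png',cv2.resize(b[100:400,200:420],None,fx=2,fy=2)[...,::-1])
```

```text
10.7 [648.76274244 -76.81566492 286.66293728] [-2.01683765 -1.56810682  2.28501502] 9.452700510798032 0.0020032288695302856
bar still in view px diff 1.516857993197279
```

View pics/c8.png

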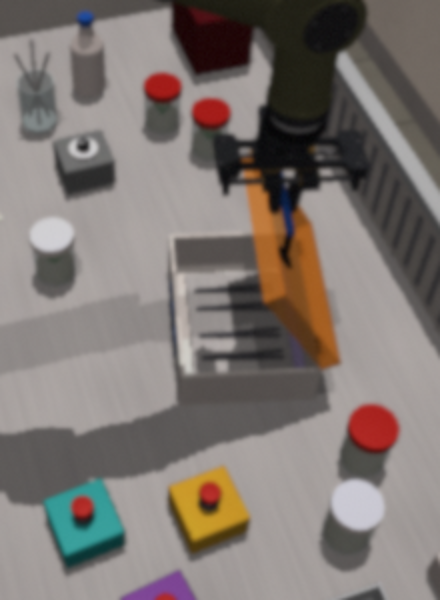

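The hood stands still with the bar in the fingers, the plunger is up at crop (210,495), and every jar is in place. Handing in.

```bash
python3 -c "
from plant import manip
print(manip.hand_in()); s=manip.state(); print(s['time'],s['gripper_width'],s['ee_pos'])"
```

```text
the job is handed in; nothing more can be done
None
the job is handed in; nothing more can be done
```

I handed the job in at about 10.8 s; the interface gives no verdict. With the hood shut, I pressed the plunger on the yellow block to its stop and let it spring back. I then pinched the blue bar and raised the hood along its arc to about 60°, still held in the fingers.

- **Plunger:** the fingertips went down to z = 70.2 mm under 32 N, well over the 9 N spring. Side pictures after release and at the end show it back up.
- **Hood:** just before the last settling hold, three camera plane fits gave 59.6–59.9° and the arm position gave 59.6°. In the hold after that the arm did not move.
- **Grip:** the opening is steady at 9.5 mm on a 12 mm bar. It read 10.8 mm when I first closed, and I did not find out why it is lower. The pictures show the bar still between the pads.
- **Jars and bottles:** all upright and apparently unmoved. I checked this by eye in the pictures, not by measuring each one.
- **Forces:** about 21 N of pull built up at roughly 50° because my lift was slightly outside the true arc. I corrected it by about 2 mm, and the force was down to about 3 N at hand-in.

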